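# Reset the dimmer lever under its cover

## Robot

A 6-joint arm with a two-finger parallel gripper is mounted at the origin on a cart in front of the work surface, level with it; the furniture and walls round the work are solid. World frame = base frame: x ahead of the robot, y to its left, z up, the work surface at z = 0. Lengths are in mm, angles in rad, forces in N, time in s.
With the tool pointing down it reaches from about 375 to 975 mm from the base axis. Payload 3.8 kg.
Tool frame: the origin (TCP) lies at the very end of the fingers, on their centre line; the grasp point (between the pads) lies 19 mm behind it (bot.pinch_z is the distance from the TCP to the grasp point, in mm); z points along the fingers, y is the line along which they close (so a half turn about z gives the same grasp; the last joint's range is limited). The gripper opens to 88 mm and grips with 3 to 60 N. Pads are 18 mm wide; open, the fingers measure 123 mm over their backs; the gripper's body (75 mm by 187 mm) begins 45 mm behind the grasp point.
Start: joints at [-1.284, 0.264, 1.604, -0, 1.274, -0.037], TCP at [214.76, -639.919, 238.706] pointing down, gripper open.
Joint ranges: [-2.63, 2.63], [-0.94, 2.18], [0.31, 2.57], [-1.31, 4.45], [0, 2.66], [-2.55, 2.55]. Speed limits (rad/s): [2.57, 2.57, 3.14, 3.14, 3.14, 3.14].

## Interface

Orientations are given as a 3x3 rotation matrix whose columns are the frame's x, y, z axes.
In Python, from plant import bot gives the robot as it stands.
- The arm moves only by the shell command python3 -m crank 'ROWS'. ROWS is JSON, one flat list of numbers, 7 for each row, row after row: the finger opening in mm, from 0 to 88.1, then the shift along the tool's x, y, z in mm, then the turn, a rotation vector about the tool's x, y, z in rad. In form: [hand, tx, ty, tz, ax, ay, az, hand, tx, ty, tz, ax, ay, az, ...]. A call has 1 to 10 rows; each row is the pose to reach, as a shift and turn from the pose commanded when the call began, along the tool's axes at that moment; what a row does not reach only later rows make up. A row lasts 1/10 s, in which the tool goes at most 50 mm and 8.59 degrees, less where a joint would pass 70% of its speed; a pose out of reach is approached as far as the arm can. A call with a gripper value outside its range is refused whole. The fingers move at their own pace and stop on an object; the grip force is fixed at half the most. Time passes only in rows, so rows that repeat a pose let the fingers close. It gives the time, the measured TCP pose, the force, the opening and the grip force at its end, in the units of the state.
- bot.observe(): the state, without advancing time (a new reading comes with each control period).
- bot.read_camera(name): name is "scene" or "side" or "wrist"; returns a dict with "pixels" (384x512x3 uint8, red, green, blue), "fx", "fy", "cx", "cy" (pixels), "R" (3x3) and "t" (3): a world point X has camera coordinates R X + t. Camera axes: x right, y down, z forward; pixel columns grow to the right and rows downward; lengths in mm; the calibration is good to about 2 mm. A picture is of the moment at which its call begins. There is no depth.
- bot.close_job(): hands the job in; it is judged then, once.
The state is a dict: "clock": time; "joint_positions": joint angles; "qvel": joint speeds; "joint_efforts": joint torques, N m; "eef_pos": TCP position; "tcp_rot": TCP orientation; "wrist_force": force on the tool from outside, world axes, zero at the start; "ft_torque": the same for the moment, N m; "grip_width": opening from 0.0 (shut) to 1.0 (fully open); "grasp_force": force on a finger pad.
Only numpy, scipy, OpenCV 4.12 (cv2) and the standard library are available. Lean on these libraries where they do the work, as an engineer would, in place of code of your own. Each camera call takes 0.05 s, during which the arm holds its last target. There are 200 camera calls.

## Task

The dimmer lever of the grey sloping console is hidden under its box-shaped cover. Turn both steel turn buttons aside, lift the cover out by its handle and set it down flat, right way up, on the free table top without dropping it, then swing the U-shaped dimmer lever until it is in line with the thin preset arm behind it. Do not shift the preset arm or disturb the other things on the table.

Things in the scene. Friction and masses are not known exactly. Their poses are not given: they have to be found in the camera images.
- console: fixed grey desk console, 330 mm wide, with a flat face that slopes 30 degrees, rising away from the robot. Origin on the table under the face's centre F. Axes: x level, the way the face climbs; y left; z up. Face directions in these axes: up the slope U = (0.866, 0, 0.5), left V = (0, 1, 0), out of the face N = (-0.5, 0, 0.866)
- face_centre (a point): F, the centre of the cover's place on the face, 112 mm above the console's origin; axes as the console's. The face reaches from 85 mm below F to 120 mm above it along U. Under the cover is a pocket, 170 mm (V) by 92 mm (U), 75 mm deep, centred on F
- hood_lip (a point): middle of the free edge of the glare hood's lip, 86 mm from F along U and 111 mm along N. The hood is a plate standing on the face's upper end, 112 mm from F along U, 112 mm high along N; its lip comes back from its top to this edge. It overhangs the face, so the tool must come in along -N, 30 degrees from vertical, not straight down
- cover: loose grey plastic cover, 0.3 kg: flange 116 mm (x) by 210 mm (y), 6 mm thick, with a hollow box-shaped bulge 96 x 170 mm rising to 32 mm. Origin at the centre of the flange's underside, z out of the cover (up when flat, right way up). Starts in a 6 mm deep rebate of the face, 2 mm play, its x along U, y along V, z along N; lifts straight out along N once both turn buttons are aside
- cover_handle (a point): middle of the cover's handle: a round bar 12 mm thick and 72 mm long along the cover's x, its axis 62 mm above the flange's underside, 30 mm above the bulge; axes as the cover's. The table left of the console is free for the cover round (0.47, 0.31) in the base frame, at least 240 x 150 mm (y by x)
- button_left (a joint): left turn button of the console: a steel bar 60 mm long, 14 mm wide and 18 mm thick (2 to 20 mm above the face) that pivots at its middle, beside the left edge of the cover. Turns about N, 1.7 rad either way; 0: bar along V, its end over the flange; grows anticlockwise seen from outside. It frees the flange beyond 1.2 rad either way
- button_left_grip (a point): middle of the left turn button, 11 mm above the face, on the pivot (123 mm left of and 25 mm down the slope from F); z along N, y along the bar
- button_right (a joint): right turn button of the console: a steel bar 60 mm long, 14 mm wide and 18 mm thick (2 to 20 mm above the face) that pivots at its middle, beside the right edge of the cover. Values as for the left one
- button_right_grip (a point): middle of the right turn button, 11 mm above the face, on the pivot (123 mm right of and 25 mm down the slope from F); z along N, y along the bar
- dimmer_lever (a joint): the dimmer lever in the pocket: a U-shaped bail of two steel legs 60 mm apart, joined by a black grip bar, in a white pocket, hinged about U; 0: it stands along N, growing as its top swings to the right (towards -V), +-0.75 rad. It stays where it is left; moving it takes about 2.5 N at the bar
- lever_grip (a point): middle of the lever's grip bar: round, 14 mm thick, 68 mm long along U, clear of the legs over its middle 50 mm, 66 mm from the hinge (4 mm above the face when the lever stands at 0); z along the lever, away from the hinge
- lever_hinge (a point): point on the lever's hinge axis under the middle of the bar, 62 mm below F along -N; the axis runs along U
- preset_arm (a joint): the preset arm: a thin dark steel strip 9 mm wide with a pointed end, on the same axis as the lever and read in the same way, 40 mm up the slope from the lever's middle; it marks the wanted lever angle, is very stiff (about 9 N at its tip) and must stay as it is
- preset_tip (a point): tip of the preset arm, 66 mm from the hinge axis; z along the arm, away from the hinge
- torch: the black torch, 131 x 29 x 30 mm, lying between the robot and the console; a bystander, leave it; origin at the centre of its underside
- phone: the phone, 156 x 74 x 10 mm, lying flat at the front right; a bystander, leave it; origin at the centre of its underside
- mouse: the dark computer mouse, 102 x 59 x 38 mm, right of the console; a bystander, leave it; origin at the centre of its underside
- grey_mug: the plain mug, 78 mm wide, 97 mm high, right of the console; a bystander, leave it; origin at the centre of its underside
- battery_pack: the black battery pack, 118 x 70 x 54 mm, left of and behind the console; a bystander, leave it; origin at the centre of its underside
- power_brick: the black power brick, 129 x 49 x 29 mm, at the left; a bystander, leave it; origin at the centre of its underside

How it is judged:
By the outcome, as a careful person would: the job done as asked, in the order asked, and still so for the second after the job is handed in, with the robot touching nothing.
It also fails if it takes over 72 s, if anything falls off the work surface, if the arm or the gripper's body presses on something with over 40 N, if the wrist force passes 120 N, or if a joint passes its speed limit or range.

## Working session

There is one attempt and no reset: what is moved stays moved. The work goes in short steps, Python scripts to look and compute and a shell command to move; the robot and the scene stay as the last step left them, time stands still between calls to the robot, and variables do not carry over. Pictures are saved under pics/ and viewed, at most 10 in all, crops included, and the job is handed in when it is done.

```bash
ls; mkdir -p pics; python3 - <<'E'
from plant import bot
import cv2
s=bot.observe();print(s)
for n in("scene","side"):
    c=bot.read_camera(n);cv2.imwrite(f"pics/{n}0.png",cv2.resize(c["pixels"][:,:,::-1],(800,600),interpolation=cv2.INTER_CUBIC))
    print(n,c["fx"],c["fy"],c["cx"],c["cy"],c["R"],c["t"])
E
```

```text
pics
{'clock': 0.0, 'joint_positions': array([-1.28388932e+00,  2.64718983e-01,  1.60533045e+00, -9.18196485e-06,
        1.27369479e+00, -3.68874572e-02]), 'qvel': array([-0.00147653,  0.00055114, -0.00023846,  0.00108331, -0.00053187,
       -0.00061868]), 'joint_efforts': array([ 1.79669456e-03, -5.02116716e+01, -3.56876242e+01,  7.26317265e-02,
        2.92127923e-02, -1.69960344e-04]), 'eef_pos': array([ 214.57016701, -639.26016166,  237.43453977]), 'tcp_rot': array([[ 9.48034139e-01,  3.18168021e-01, -6.17288933e-04],
       [ 3.18168612e-01, -9.48031902e-01,  2.06114321e-03],
       [ 7.05802545e-05, -2.15043609e-03, -9.99997685e-01]]), 'wrist_force': array([-0.24836141, -0.90829106,  0.55368917]), 'ft_torque': array([-0.02673221,  0.01942935,  0.02922009]), 'grasp_force': 0.0, 'grip_width': 1.0004006916004344}
scene 405.1998041874305 405.1998041874305 253.16697251145226 188.42268827825436 [[-0.86415261 -0.50312077 -0.01047707]
 [-0.28558071  0.50743889 -0.81298797]
 [ 0.4143476  -0.69955362 -0.58218622]] [ 456.75405651  266.65687409 1227.9083296 ]
side 397.2021172051002 397.2021172051002 258.2283889301187 185.22815855080262 [[-0.99901288  0.03873922  0.02173775]
 [ 0.00903564  0.65633694 -0.7544138 ]
 [-0.04349269 -0.75347269 -0.65603909]] [ 523.53474092  107.732249   1700.37269725]
```

View pics/scene0.png

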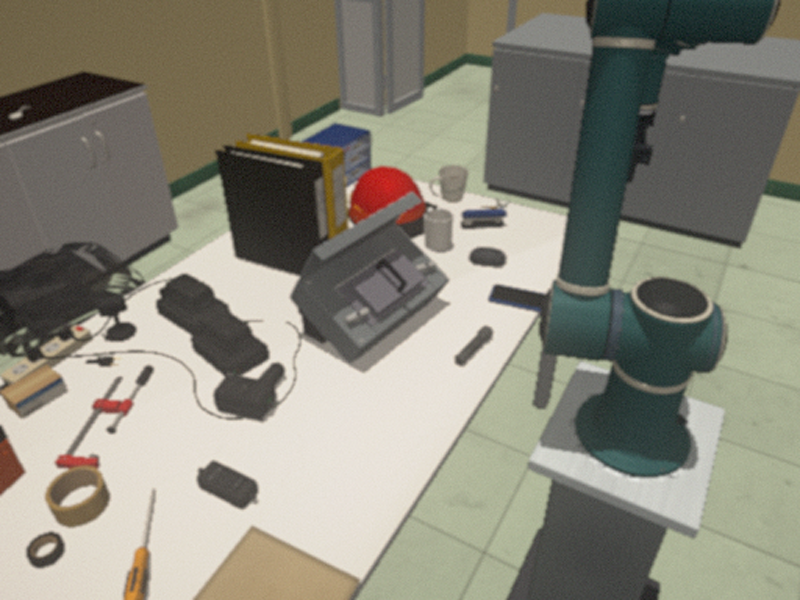

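View pics/side0.png

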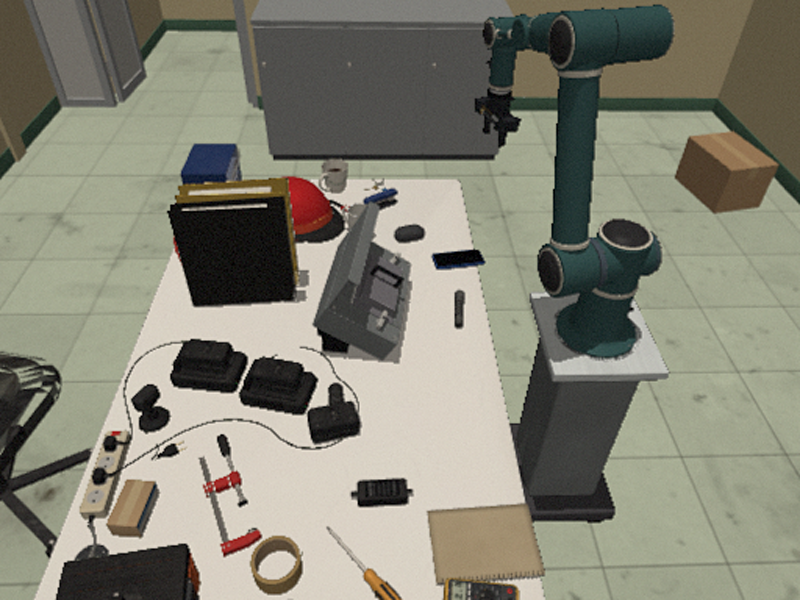

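Both views show the console with the cover (scene ~(385,285), side ~(385,285)), its hood behind it, torch at scene (474,345), and free table to the left of the console. I'll zoom on the console in both views.

```bash
python3 - <<'E'
import cv2,numpy as np
from plant import bot
a=bot.read_camera("scene")["pixels"][120:235,182:292,::-1];b=bot.read_camera("side")["pixels"][125:240,190:300,::-1]
f=lambda i:cv2.resize(i[:,:,:],(400,418),interpolation=cv2.INTER_CUBIC)
cv2.imwrite("pics/zoom.png",np.hstack([f(a),f(b)]))
E
```

```text
(no output)
```

View pics/zoom.png

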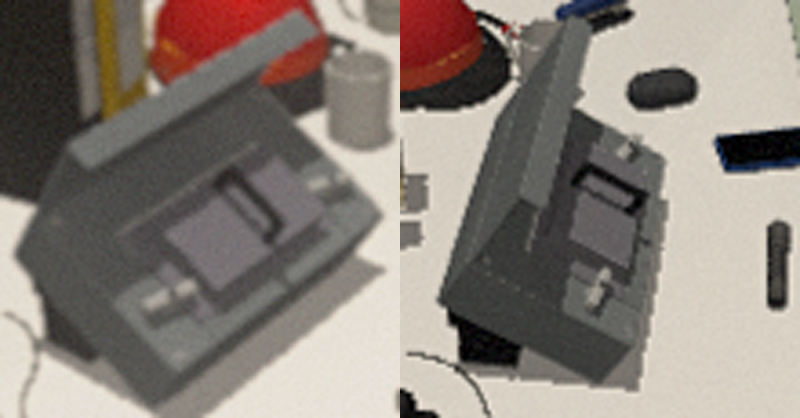

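Left half (scene): left button (170,297), right button (326,183), handle near (248,205), lip edge (85,168)–(322,32). Right half (side): left button (599,290), right button (628,150), handle about (612,185). Fit the console pose.

```bash
cat > h.py <<'E'
import numpy as np,cv2
from plant import bot
from scipy.optimize import least_squares
from scipy.spatial.transform import Rotation as Rn
U=np.array([.8660254,0,.5]);V=np.array([0,1.,0]);N=np.array([-.5,0,.8660254])
def frame(p):
    Rz=Rn.from_euler('z',p[2]).as_matrix(); return Rz,np.array([p[0],p[1],112.])
def pt(p,u,v,n):
    Rz,F=frame(p); return F+Rz@(u*U+v*V+n*N)
def proj(c,X):
    q=c["R"]@X+c["t"]; return np.array([c["fx"]*q[0]/q[2]+c["cx"],c["fy"]*q[1]/q[2]+c["cy"]])
E
python3 - <<'E'
from h import *
A=bot.read_camera("scene");B=bot.read_camera("side");k=110/400
oa=np.array([182,120.]);ob=np.array([190,125.])
obs=[(A,(-25,123,15),oa+k*np.array([170,297])),(A,(-25,-123,15),oa+k*np.array([326,183])),
(B,(-25,123,15),ob+k*np.array([199,290])),(B,(-25,-123,15),ob+k*np.array([228,150]))]
r=lambda p:np.concatenate([proj(c,pt(p,*l))-o for c,l,o in obs])
s=least_squares(r,[600,0,0]);print(s.x,s.fun.round(1))
for n,l in dict(handle=(0,0,68-6),lip=(86,0,111),fl=(-85,165,0),fr=(-85,-165,0),ul=(86,165,111),ur=(86,-165,111),hl=(-36,0,56),hr=(36,0,56)).items():
    print(n,pt(s.x,*l).round(),((proj(A,pt(s.x,*l))-oa)/k).round(),((proj(B,pt(s.x,*l))-ob)/k).round()+[400,0])
E
```

```text
[ 5.92196119e+02 -5.38078434e+01 -1.45658627e-01] [-0.4  0.5  0.4 -0.   0.2 -0.1 -0.3 -0.4]
handle [562. -49. 166.] [253. 193.] [616. 179.]
lip [611. -57. 251.] [210.  98.] [570. 114.]
fl [543. 120.  70.] [177. 377.] [636. 349.]
fr [ 495. -206.   70.] [385. 214.] [666. 158.]
ul [635. 107. 251.] [ 87. 174.] [546. 213.]
ur [ 587. -220.  251.] [316.  33.] [591.  29.]
hl [534. -45. 142.] [277. 223.] [641. 197.]
hr [595. -54. 178.] [225. 169.] [585. 167.]
```

```bash
cat >> h.py <<'E'
P0=np.array([592.2,-53.8,-.1457])
def tool(p,rz=0.):
    """tool pointing along -N, x=V,y=U turned by rz about tool z"""
    Rz,F=frame(p); z=-Rz@N;y=Rz@U
    return np.c_[np.cross(y,z),y,z]@Rn.from_euler('z',rz).as_matrix()
def goal(X,R):
    s=bot.observe();T=s["tcp_rot"]
    d=T.T@(X-s["eef_pos"]);a=Rn.from_matrix(T.T@R).as_rotvec()
    print("GO",d.round(1),a.round(4),"len",np.linalg.norm(d).round(),"deg",np.degrees(np.linalg.norm(a)).round(1))
E
python3 -c "
from h import *
goal(pt(P0,-40,0,190),tool(P0))"
```

```text
GO [ 428.7 -494.   -17.9] [-0.4698  0.2876 -1.0751] len 654.0 deg 69.2
```

```bash
python3 -m crank '[88,429,-494,-18,-0.47,0.288,-1.075,88,429,-494,-18,-0.47,0.288,-1.075,88,429,-494,-18,-0.47,0.288,-1.075,88,429,-494,-18,-0.47,0.288,-1.075,88,429,-494,-18,-0.47,0.288,-1.075,88,429,-494,-18,-0.47,0.288,-1.075,88,429,-494,-18,-0.47,0.288,-1.075,88,429,-494,-18,-0.47,0.288,-1.075,88,429,-494,-18,-0.47,0.288,-1.075,88,429,-494,-18,-0.47,0.288,-1.075]'; python3 -c "
from h import *
goal(pt(P0,-40,0,190),tool(P0));print(bot.observe()['joint_positions'])"
```

```text
clock: 1.3
eef_pos: [404.8, -177.0, 252.5]
tcp_rot: [[0.149, 0.855, 0.496], [0.989, -0.128, -0.075], [-0.001, 0.502, -0.865]]
wrist_force: [1.1, -0.5, -0.6]
grip_width: 1.0
grasp_force: 0.0
GO [149.2  34.4  15.2] [ 0.0022  0.0022 -0.0026] len 154.0 deg 0.2
[-0.65948413 -0.55375286  2.37280245  0.32316427  0.87987427 -0.66146941]
```

```bash
python3 -m crank '[88,149,34,15,0,0,0,88,149,34,15,0,0,0,88,149,34,15,0,0,0,88,149,34,15,0,0,0,88,149,34,15,0,0,0]'; python3 - <<'E'
from h import *
print(bot.observe()['joint_positions'].round(2))
w=bot.read_camera("wrist");im=w["pixels"][:,:,::-1].copy()
cv2.imwrite("pics/w1.png",cv2.resize(im,(800,600),interpolation=cv2.INTER_CUBIC))
print(w["fx"],-w["R"].T@w["t"])
for l in [(-25,123,20),(-25,-123,20),(-36,0,56),(36,0,56),(0,0,56),(-48,85,26),(-48,-85,26),(48,85,26),(48,-85,26)]: print(l,(proj(w,pt(P0,*l))*800/512).round(1))
E
```

```text
clock: 1.8
eef_pos: [463.9, -32.8, 256.7]
tcp_rot: [[0.138, 0.857, 0.496], [0.99, -0.12, -0.07], [-0.001, 0.501, -0.866]]
wrist_force: [0.1, -0.5, -0.4]
grip_width: 0.996
grasp_force: 0.0
[-0.11 -0.52  2.35 -0.02  0.79  0.03]
270.08539790959765 [403.392906    57.54347177 383.40191074]
(-25, 123, 20) [428.1  94.9]
(-25, -123, 20) [421.8 407.1]
(-36, 0, 56) [410.9 282.2]
(36, 0, 56) [514.8 282.8]
(0, 0, 56) [462.8 282.5]
(-48, 85, 26) [394.4 153.1]
(-48, -85, 26) [394.9 370.9]
(48, 85, 26) [531.8 154. ]
(48, -85, 26) [511.5 371.5]
```

View pics/w1.png

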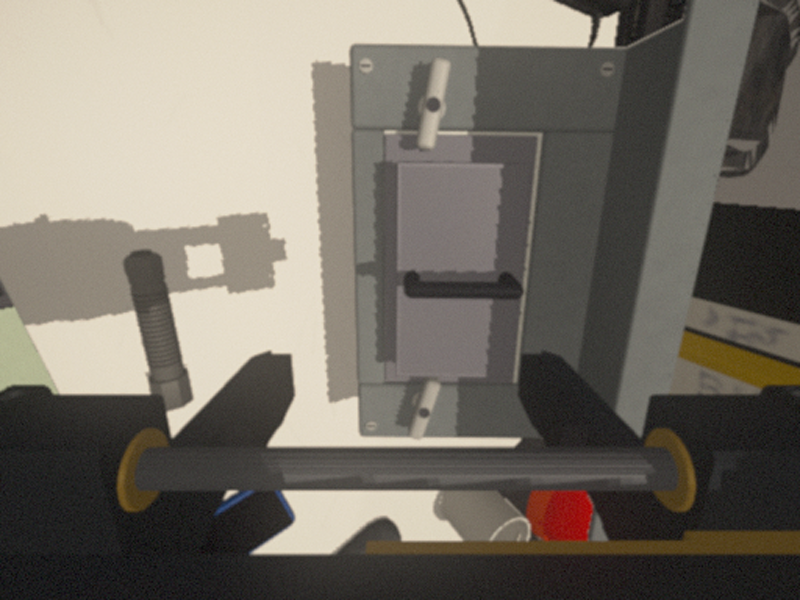

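The wrist view shows the left button pivot at (433,103), the right at (424,412), the handle bar from (411,288) to (517,290), and the buttons tilted about −0.15 and −0.29 rad. I'll refit with the wrist points added.

```bash
python3 - <<'E'
from h import *
w=bot.read_camera("wrist");A=bot.read_camera("scene");B=bot.read_camera("side");k=110/400
oa=np.array([182,120.]);ob=np.array([190,125.]);z=.64
obs=[(A,(-25,123,15),oa+k*np.array([170,297]),.4),(A,(-25,-123,15),oa+k*np.array([326,183]),.4),
(B,(-25,123,15),ob+k*np.array([199,290]),.4),(B,(-25,-123,15),ob+k*np.array([228,150]),.4)]
W=[((-25,123,20),(433,103)),((-25,-123,20),(424,412)),((-85,165,0),(351,45)),((-85,-165,0),(361,433)),
((0,0,60),(464,288))]
obs+=[(w,l,z*np.array(o),1) for l,o in W]
r=lambda p:np.concatenate([k*(proj(c,pt(p,*l))-o) for c,l,o,k in obs])
s=least_squares(r,P0,loss='soft_l1');print(s.x,(s.fun/z).round(1))
r2=lambda p:r(p)[8:]
s2=least_squares(r2,P0);print(s2.x,(s2.fun/z).round(1))
p=s.x
def ang(a,b,v):
    # bar direction on plane N=20
    def bp(o):
        o=np.array(o)*z;d=w["R"].T@np.array([(o[0]-w["cx"])/w["fx"],(o[1]-w["cy"])/w["fy"],1]);C=-w["R"].T@w["t"]
        Rz,F=frame(p);n=Rz@N;X=C+d*((pt(p,0,0,20)-C)@n/(d@n));q=Rz.T@(X-F);return np.array([q@U,q@V])
    a,b=bp(a),bp(b);d=a-b;print((a+b)/2,np.linalg.norm(d),np.arctan2(-d[0],d[1]))
ang((440,60),(427,148),1);ang((434,380),(417,437),1)
E
```

```text
[ 5.94738386e+02 -6.13897801e+01 -1.54799971e-01] [-0.1 -0.7  0.6 -0.7 -0.5 -0.9 -0.5 -0.9  0.8  0.   0.9 -0.9 -1.9 -4.3
 -1.6  3.9  4.   2.2]
[ 5.94733655e+02 -6.15742730e+01 -1.54303542e-01] [ 0.8  0.3  0.9 -0.7 -2.  -4.  -1.5  4.   4.   2.5]
[-25.32608358 121.56326654] 56.57288650788715 -0.12841011414407769
[ -24.66087326 -121.08794156] 58.689960548729864 -0.2286155960365447
```

```bash
sed -i 's/^P0=.*/P0=np.array([594.7,-61.5,-.1545])/' h.py; python3 -c "
from h import *
goal(pt(P0,-25,123,40),tool(P0,.13));goal(pt(P0,-25,123,5),tool(P0,.13))"
```

```text
GO [118.7  19.3 152.1] [ 0.0002 -0.0026  0.1358] len 194.0 deg 7.8
GO [118.6  19.3 187.1] [ 0.0002 -0.0026  0.1358] len 222.0 deg 7.8
```

```bash
python3 -m crank '[46,119,19,50,0,0,0.136,46,119,19,100,0,0,0.136,46,119,19,150,0,0,0.136,46,119,19,152,0,0,0.136,46,119,19,152,0,0,0.136,46,119,19,160,0,0,0.136]'; python3 - <<'E'
from h import *
goal(pt(P0,-25,123,5),tool(P0,.13))
w=bot.read_camera("wrist");im=w["pixels"][:,:,::-1]
cv2.imwrite("pics/w2.png",cv2.resize(im,(800,600),interpolation=cv2.INTER_CUBIC))
for l in [(-25,123,20),(-25,123,32)]:print((proj(w,pt(P0,*l))/.64).round())
E
```

```text
clock: 2.6
eef_pos: [576.1, 66.0, 124.4]
tcp_rot: [[0.263, 0.83, 0.491], [0.963, -0.26, -0.075], [0.065, 0.493, -0.868]]
wrist_force: [-0.7, 0.0, 0.3]
grip_width: 0.527
grasp_force: 0.0
GO [ 0.   1.8 24.8] [-0.0037 -0.0009  0.0005] len 25.0 deg 0.2
[409. 363.]
[409. 378.]
```

View pics/w2.png

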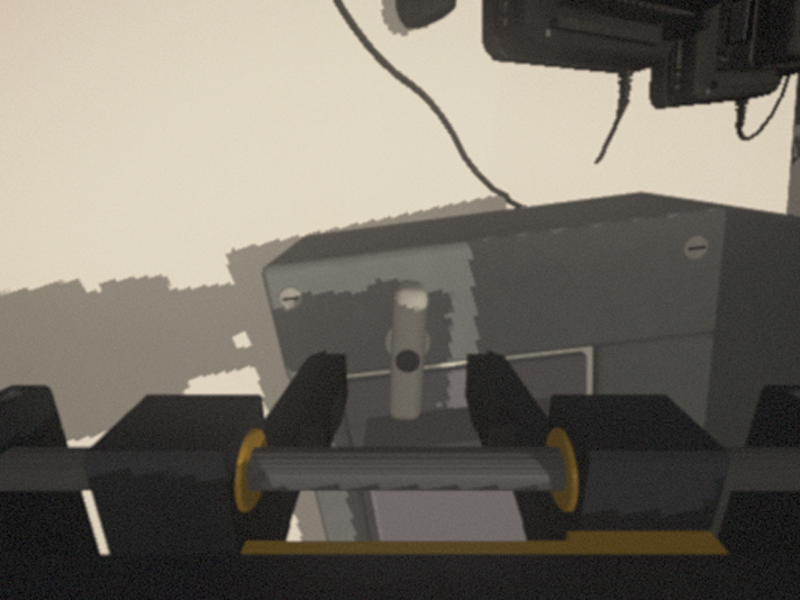

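The button bar stands vertical between the open fingers, with its pivot screw at (408,360) against a predicted (409,363). I'll descend, close and turn it.

```bash
python3 -m crank '[46,0,2,12,0,0,0,46,0,2,25,0,0,0,10,0,2,25,0,0,0,6,0,2,25,0,0,0,6,0,2,25,0,0,0,6,0,2,25,0,0,0]'; python3 -m crank '[6,0,0,0,0,0,0.14,6,0,0,0,0,0,0.28,6,0,0,0,0,0,0.42,6,0,0,0,0,0,0.56,6,0,0,0,0,0,0.70,6,0,0,0,0,0,0.84,6,0,0,0,0,0,0.98,6,0,0,0,0,0,1.12,6,0,0,0,0,0,1.26,6,0,0,0,0,0,1.36]'
```

```text
clock: 3.25
eef_pos: [588.6, 65.2, 106.3]
tcp_rot: [[0.262, 0.83, 0.493], [0.963, -0.26, -0.074], [0.067, 0.494, -0.867]]
wrist_force: [-10.9, 6.5, 0.0]
grip_width: 0.19
grasp_force: 5.5
clock: 4.25
eef_pos: [587.6, 65.6, 105.4]
tcp_rot: [[0.867, -0.085, 0.491], [-0.056, -0.996, -0.074], [0.495, 0.036, -0.868]]
wrist_force: [-10.3, 3.8, 3.0]
grip_width: 0.152
grasp_force: 29.9
```

```bash
python3 -m crank '[24,0,0,0,0,0,0,24,0,0,0,0,0,0,24,0,0,-30,0,0,0,24,0,0,-60,0,0,0]'; python3 - <<'E'
from h import *
goal(pt(P0,-25,-123,70),tool(P0,.24))
goal(pt(P0,-25,-123,30),tool(P0,.24))
print(bot.observe()['joint_positions'].round(2),bot.observe()['grip_width'])
E
```

```text
clock: 4.65
eef_pos: [560.1, 69.8, 158.6]
tcp_rot: [[0.866, -0.08, 0.494], [-0.05, -0.996, -0.073], [0.498, 0.039, -0.866]]
wrist_force: [0.5, -0.4, 1.1]
grip_width: 0.271
grasp_force: 0.0
GO [-22.  246.4  -3.3] [-0.0035 -0.0017 -1.2468] len 247.0 deg 71.4
GO [-22.  246.5  36.7] [-0.0035 -0.0017 -1.2468] len 250.0 deg 71.4
[ 0.18 -0.15  2.28 -0.32  0.53  2.05] 0.2714601278801567
```

```bash
python3 -m crank '[46,-4,10,-40,0,0,-0.14,46,-8,50,-40,0,0,-0.28,46,-12,100,-40,0,0,-0.42,46,-16,150,-40,0,0,-0.56,46,-20,200,-40,0,0,-0.70,46,-22,246,-35,0,0,-0.84,46,-22,246,-10,0,0,-0.98,46,-22,246,15,0,0,-1.12,46,-22,246,30,0,0,-1.247,46,-22,246,30,0,0,-1.247]'; python3 - <<'E'
from h import *
goal(pt(P0,-25,-123,5),tool(P0,.24))
w=bot.read_camera("wrist");im=w["pixels"][:,:,::-1]
cv2.imwrite("pics/w3.png",cv2.resize(im,(800,600),interpolation=cv2.INTER_CUBIC))
for l in [(-25,-123,20)]:print((proj(w,pt(P0,*l))/.64).round())
E
```

```text
clock: 5.65
eef_pos: [537.1, -178.5, 130.8]
tcp_rot: [[0.508, 0.706, 0.494], [0.833, -0.548, -0.073], [0.219, 0.449, -0.866]]
wrist_force: [-0.7, -0.2, 1.0]
grip_width: 0.524
grasp_force: 0.0
GO [ 1.  -1.2 30.8] [-0.0018 -0.0033 -0.2076] len 31.0 deg 11.9
[402. 355.]
```

View pics/w3.png

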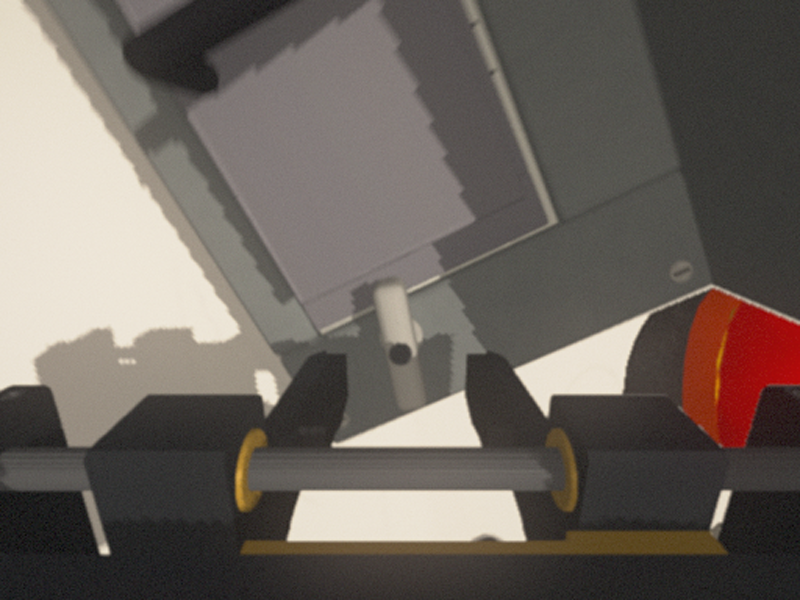

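The right button's pivot is at (400,353), predicted (402,355). The bar's tilt matches the 0.21 rad still to turn, so I'll grip and turn it.

```bash
python3 -m crank '[46,1,-1,0,0,0,-0.14,46,1,-1,5,0,0,-0.207,46,1,-1,18,0,0,-0.207,46,1,-1,31,0,0,-0.207,6,1,-1,31,0,0,-0.207,6,1,-1,31,0,0,-0.207,6,1,-1,31,0,0,-0.207,6,1,-1,31,0,0,-0.207]'; python3 -m crank '[6,0,0,0,0,0,0.14,6,0,0,0,0,0,0.28,6,0,0,0,0,0,0.42,6,0,0,0,0,0,0.56,6,0,0,0,0,0,0.70,6,0,0,0,0,0,0.84,6,0,0,0,0,0,0.98,6,0,0,0,0,0,1.12,6,0,0,0,0,0,1.24,6,0,0,0,0,0,1.26]';python3 -m crank '[24,0,0,0,0,0,0,24,0,0,0,0,0,0,24,0,0,-30,0,0,0,24,0,0,-60,0,0,0,24,0,0,-95,0,0,0]'; python3 - <<'E'
from h import *
goal(pt(P0,0,0,95),tool(P0,np.pi/2))
print(bot.observe()['joint_positions'].round(2))
E
```

```text
clock: 6.5
eef_pos: [552.0, -177.1, 104.9]
tcp_rot: [[0.355, 0.793, 0.494], [0.926, -0.37, -0.072], [0.126, 0.483, -0.866]]
wrist_force: [-1.8, -0.3, -0.5]
grip_width: 0.18
grasp_force: 2.0
clock: 7.5
eef_pos: [551.7, -177.6, 104.6]
tcp_rot: [[0.864, -0.097, 0.494], [-0.07, -0.995, -0.072], [0.499, 0.028, -0.866]]
wrist_force: [-2.9, -2.7, 1.1]
grip_width: 0.156
grasp_force: 30.0
clock: 8.0
eef_pos: [503.8, -169.6, 186.0]
tcp_rot: [[0.866, -0.093, 0.491], [-0.068, -0.995, -0.07], [0.496, 0.027, -0.868]]
wrist_force: [0.5, 0.4, 1.0]
grip_width: 0.272
grasp_force: 0.0
GO [  34.3 -118.7    6.3] [-0.0066  0.004   0.0665] len 124.0 deg 3.8
[-0.48 -0.27  2.32  0.29  0.61  0.98]
```

```bash
python3 -m crank '[50,34,-50,6,0,0,0.066,50,34,-100,6,0,0,0.066,50,34,-119,6,0,0,0.066,50,34,-119,6,0,0,0.066,50,34,-119,6,0,0,0.066]'; python3 - <<'E'
from h import *
goal(pt(P0,0,0,37),tool(P0,np.pi/2))
w=bot.read_camera("wrist");im=w["pixels"][:,:,::-1]
cv2.imwrite("pics/w4.png",cv2.resize(im,(800,600),interpolation=cv2.INTER_CUBIC))
for l in [(-36,0,56),(36,0,56)]:print((proj(w,pt(P0,*l))/.64).round())
E
```

```text
clock: 8.5
eef_pos: [548.5, -53.4, 194.6]
tcp_rot: [[0.857, -0.148, 0.493], [-0.131, -0.989, -0.07], [0.498, -0.005, -0.867]]
wrist_force: [-0.2, -0.6, -0.1]
grip_width: 0.566
grasp_force: 0.0
GO [-0.6  1.3 58. ] [-0.0069  0.0022  0.0028] len 58.0 deg 0.4
[408. 402.]
[409. 263.]
```

View pics/w4.png

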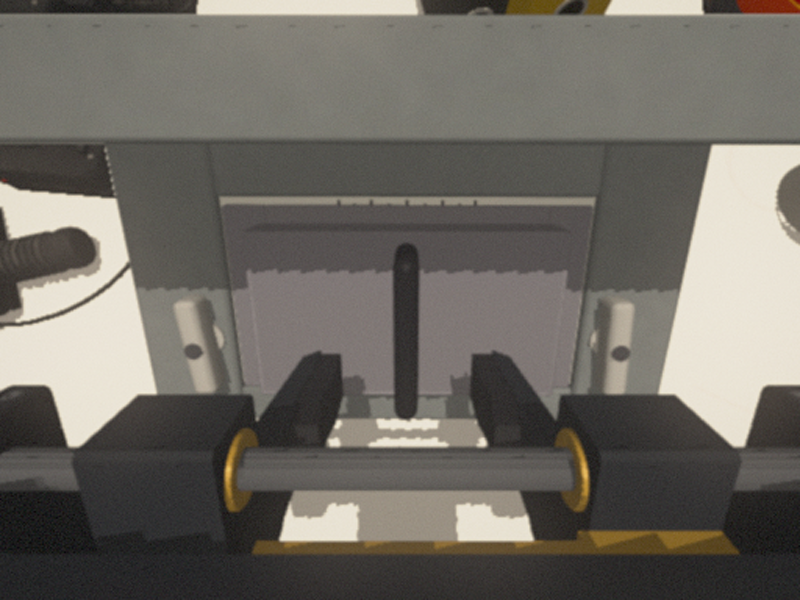

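Both buttons are aside, with bars along the slope at (200,345) and (615,345). The handle is centred between the fingers at x≈405. I'll descend, grip and lift along N.

```bash
python3 -m crank '[50,0,1,20,0,0,0,50,0,1,40,0,0,0,50,0,1,58,0,0,0,6,0,1,58,0,0,0,6,0,1,58,0,0,0,6,0,1,58,0,0,0,6,0,1,58,0,0,0,6,0,1,58,0,0,0]'; python3 -m crank '[6,0,0,-5,0,0,0,6,0,0,-12,0,0,0,6,0,0,-25,0,0,0,6,0,0,-45,0,0,0,6,0,0,-70,0,0,0,6,0,0,-100,0,0,0,6,0,0,-130,0,0,0,6,0,0,-160,0,0,0,6,0,0,-180,0,0,0]'; python3 - <<'E'
from h import *
print(bot.observe()['joint_positions'].round(2))
R=np.array([[1,0,0],[0,-1,0],[0,0,-1.]])
goal(np.array([470,310,250.]),R)
E
```

```text
clock: 9.35
eef_pos: [577.4, -59.7, 145.6]
tcp_rot: [[0.856, -0.152, 0.495], [-0.135, -0.988, -0.071], [0.5, -0.006, -0.866]]
wrist_force: [0.6, 3.6, 0.8]
grip_width: 0.139
grasp_force: 1.3
clock: 10.25
eef_pos: [486.7, -46.7, 302.8]
tcp_rot: [[0.856, -0.152, 0.495], [-0.134, -0.988, -0.072], [0.5, -0.005, -0.866]]
wrist_force: [1.1, -0.5, -3.1]
grip_width: 0.12
grasp_force: 29.7
[-0.15 -0.48  2.24  0.    0.86  1.57]
GO [ -88.4 -349.8   11.9] [ 0.0349 -0.5226 -0.1502] len 361.0 deg 31.2
```

```bash
python3 -m crank '[6,-10,-50,1,0.005,-0.08,-0.02,6,-20,-90,2,0.01,-0.16,-0.05,6,-30,-135,4,0.015,-0.24,-0.07,6,-40,-180,6,0.02,-0.32,-0.09,6,-55,-225,8,0.025,-0.40,-0.11,6,-70,-270,10,0.03,-0.47,-0.13,6,-80,-310,12,0.035,-0.523,-0.15,6,-88,-350,12,0.035,-0.523,-0.15,6,-88,-350,12,0.035,-0.523,-0.15,6,-88,-350,12,0.035,-0.523,-0.15]'; python3 - <<'E'
from h import *
s=bot.observe();print(s['joint_positions'].round(2),s['grip_width'])
R=np.array([[1,0,0],[0,-1,0],[0,0,-1.]])
goal(np.array([470,310,60.]),R)
Rz,F=frame(P0);q=Rz.T@(np.array([577.4,-59.7,145.6])-F);print("grasp u,v,n",q@U,q@V,q@N)
c=bot.read_camera("scene");w=bot.read_camera("wrist")
im=np.hstack([cv2.resize(c["pixels"][150:350,80:330,::-1],(450,360)),cv2.resize(w["pixels"][:,:,::-1],(350,360))])
cv2.imwrite("pics/p5.png",im)
E
```

```text
clock: 11.25
eef_pos: [471.1, 310.3, 247.9]
tcp_rot: [[1.0, 0.002, -0.003], [0.002, -1.0, -0.001], [-0.003, 0.001, -1.0]]
wrist_force: [0.7, 0.1, -3.1]
grip_width: 0.121
grasp_force: 30.0
[0.54 0.05 1.83 0.   1.26 2.11] 0.12060420180700437
GO [-6.000e-01  1.000e-01  1.879e+02] [0.0007 0.0026 0.002 ] len 188.0 deg 0.2
grasp u,v,n 1.756335418580873 -0.8836696093301206 37.78391727363531
```

View pics/p5.png

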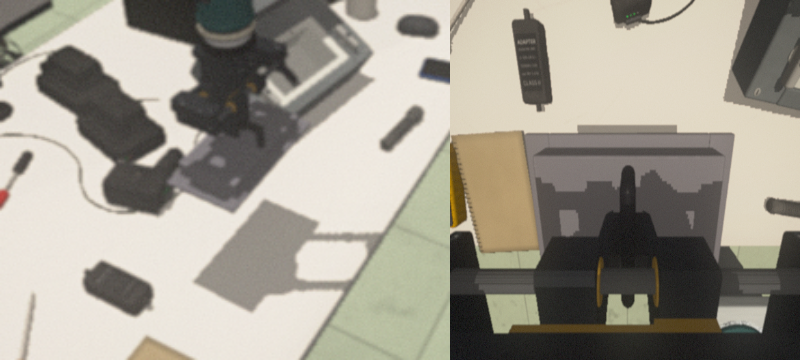

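The cover hangs level in the gripper above clear table (wrist half: flange edge straight across at y≈135). I'll lower it, slowly at the end.

```bash
python3 -m crank '[6,0,0,45,0,0,0,6,0,0,90,0,0,0,6,0,0,135,0,0,0,6,0,0,170,0,0,0,6,0,0,190,0,0,0,6,0,0,198,0,0,0,6,0,0,198,0,0,0]'; python3 -m crank '[6,0,0,2,0,0,0,6,0,0,4,0,0,0,6,0,0,5,0,0,0,6,0,0,5,0,0,0]'
```

```text
clock: 12.05
eef_pos: [471.2, 308.7, 49.6]
tcp_rot: [[1.0, -0.002, -0.003], [-0.002, -1.0, -0.0], [-0.003, 0.0, -1.0]]
wrist_force: [1.0, 0.3, -2.8]
grip_width: 0.115
grasp_force: 30.0
clock: 12.45
eef_pos: [472.0, 310.4, 45.8]
tcp_rot: [[1.0, -0.0, -0.001], [-0.0, -1.0, 0.001], [-0.001, -0.001, -1.0]]
wrist_force: [-0.4, -0.2, -3.6]
grip_width: 0.116
grasp_force: 30.0
```

```bash
python3 -m crank '[6,0,0,1,0,0,0,6,0,0,2,0,0,0,6,0,0,2,0,0,0]'; python3 -m crank '[6,0,0,1,0,0,0,6,0,0,1,0,0,0]'
```

```text
clock: 12.75
eef_pos: [471.8, 310.2, 43.3]
tcp_rot: [[1.0, -0.0, -0.001], [-0.0, -1.0, 0.001], [-0.001, -0.001, -1.0]]
wrist_force: [-0.1, -1.7, -0.4]
grip_width: 0.117
grasp_force: 29.8
clock: 12.95
eef_pos: [471.8, 310.3, 43.2]
tcp_rot: [[1.0, -0.0, -0.002], [-0.0, -1.0, 0.001], [-0.002, -0.001, -1.0]]
wrist_force: [-4.2, -2.7, 6.9]
grip_width: 0.12
grasp_force: 29.0
```

On the table (force has gone to +7 N). I'll open, rise, and head back over the console.

```bash
python3 -m crank '[40,0,0,-1,0,0,0,50,0,0,-1,0,0,0,50,0,0,-1,0,0,0,50,0,0,-30,0,0,0,50,0,0,-80,0,0,0,50,0,0,-130,0,0,0,50,0,0,-180,0,0,0,50,0,0,-230,0,0,0,50,0,0,-250,0,0,0]'; python3 -c "
from h import *
goal(pt(P0,-40,0,160),tool(P0,np.pi/2))"
```

```text
clock: 13.85
eef_pos: [474.2, 311.2, 298.7]
tcp_rot: [[1.0, -0.0, 0.006], [-0.0, -1.0, 0.005], [0.006, -0.005, -1.0]]
wrist_force: [-0.0, 0.1, 0.2]
grip_width: 0.572
grasp_force: 0.0
GO [  6.9 355.5  66.3] [-0.0461  0.5165  0.1491] len 362.0 deg 30.9
```

```bash
python3 -m crank '[50,1,50,0,-0.005,0.08,0.02,50,2,100,0,-0.01,0.16,0.05,50,3,150,5,-0.015,0.24,0.07,50,4,200,15,-0.02,0.32,0.09,50,5,250,30,-0.025,0.40,0.11,50,6,300,50,-0.03,0.47,0.13,50,7,340,66,-0.046,0.517,0.149,50,7,355,66,-0.046,0.517,0.149,50,7,355,66,-0.046,0.517,0.149]';python3 - <<'E'
from h import *
w=bot.read_camera("wrist");print(bot.observe()['joint_positions'].round(2))
cv2.imwrite("pics/w6.png",cv2.resize(w["pixels"][:,:,::-1],(800,600),interpolation=cv2.INTER_CUBIC))
np.savez("w6.npz",R=w["R"],t=w["t"])
for l in [(0,0,-62),(0,0,4),(40,0,4),(-34,0,4),(34,0,4)]:print((proj(w,pt(P0,*l))/.64).round())
E
```

```text
clock: 14.75
eef_pos: [477.5, -47.2, 224.6]
tcp_rot: [[0.86, -0.158, 0.486], [-0.135, -0.987, -0.083], [0.493, 0.006, -0.87]]
wrist_force: [0.7, -0.7, 0.3]
grip_width: 0.571
grasp_force: 0.0
[-0.14 -0.44  2.36 -0.02  0.71  1.6 ]
[400. 197.]
[399. 207.]
[398. 146.]
[399. 255.]
[398. 156.]
```

View pics/w6.png

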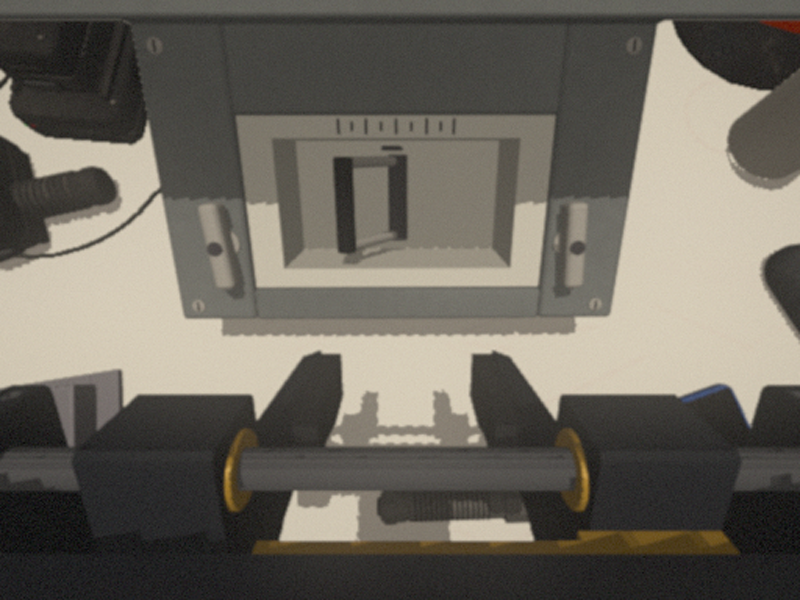

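The pocket is open. The lever's black grip bar is at x 334–354, y 157–252, swung left. The preset arm shows as a small dark tip near (392,148), and both buttons are aside. I'll read these pixels numerically.

```bash
python3 - <<'E'
from h import *
w=bot.read_camera("wrist");g=cv2.cvtColor(w["pixels"],cv2.COLOR_RGB2GRAY)
print("cols 236..262");
for r in range(88,104): print(r,g[r,236:263])
for r in (110,125,140,155): print(r,"208+",g[r,208:264])
for th in np.arange(-.7,.71,.1):
    a=lambda u,R,dv=0:(proj(w,pt(P0,u,-R*np.sin(th),-62+R*np.cos(th)))).round(1)
    print(th.round(2),"arm66",a(40,66),"arm40",a(40,40),"bar-25",a(-25,66),"bar+25",a(25,66))
E
```

```text
cols 236..262
88 [115 120 121 121 123 119 124 122 124 120 124 119 121 120 123 120 127 122
 116 114 123 122 119 122 124 121 121]
89 [117 114 113 113 113 115 115 117 117 116 110 115 116 114 116 115 114 112
 114 118 115 117 114 118 116 115 114]
90 [104 102 103 101 100 103 103 102 103 101 102 100 100 102 102 100  99 102
 100 102  99  98 104 101 100 101 102]
91 [110 111 110 110 107 112 107 108 111 106 108 108 112 105 110 107 110 113
 113 109 109 109 110 109 108 110 108]
92 [119 122 118 121 119 117 120 116 123 119 120 120 120 119 120 121 118 119
 122 120 120 119 120 123 117 119 119]
93 [120 121 124 120 125 123 123 122 120 121 119 116 119 121 120 121 121 118
 119 117 119 122 121 122 121 126 122]
94 [121 122 121 119 123 123 123 126 119 108 101  97 102 102  99 101  98 103
 100 101 105 108 117 121 122 125 121]
95 [123 122 124 121 122 121 122 123 116  96  76  67  68  68  68  71  71  73
  71  70  71  80  98 113 122 119 122]
96 [119 120 124 122 122 124 122 124 115  89  65  54  55  54  57  52  54  55
  54  55  58  60  76 113 118 123 122]
97 [121 118 120 118 119 122 124 121 120  99  82  77  79  74 
[... 2289 characters left out ...]
50.2 109.9]
-0.0 arm66 [256.3  95. ] arm40 [256.5  95.2] bar-25 [256.6 156.3] bar+25 [256.4 109.9]
0.1 arm66 [262.6  95. ] arm40 [260.   95.2] bar-25 [262.4 156.2] bar+25 [262.6 109.9]
0.2 arm66 [268.8  95. ] arm40 [263.4  95.2] bar-25 [268.2 156. ] bar+25 [268.7 109.9]
0.3 arm66 [274.8  95. ] arm40 [266.8  95.2] bar-25 [273.8 155.7] bar+25 [274.6 109.8]
0.4 arm66 [280.5  95.1] arm40 [270.   95.2] bar-25 [279.1 155.3] bar+25 [280.2 109.7]
0.5 arm66 [285.8  95.1] arm40 [273.1  95.2] bar-25 [284.1 154.8] bar+25 [285.4 109.6]
0.6 arm66 [290.7  95.1] arm40 [275.9  95.2] bar-25 [288.7 154.2] bar+25 [290.2 109.4]
0.7 arm66 [295.   95.1] arm40 [278.5  95.2] bar-25 [292.7 153.5] bar+25 [294.5 109.3]
```

```bash
python3 - <<'E'
from h import *
w=bot.read_camera("wrist");s=bot.observe();T=s["tcp_rot"];p=s["eef_pos"]
C=-w["R"].T@w["t"];Rz,F=frame(P0)
print("cam in tool",T.T@(C-p),"cam uvn",[(Rz.T@(C-F))@a for a in(U,V,N)])
Rct=w["R"]@T  # tool->cam
tct=w["R"]@p+w["t"]
np.savez("hand.npz",Rct=Rct,tct=tct)
for d,ay in [((-70,0,0),0),((-70,0,0),.2),((-90,0,20),.2),((-110,0,0),.35),((-60,0,-30),.35)]:
    T2=T@Rn.from_rotvec([0,ay,0]).as_matrix();p2=p+T@np.array(d)
    c=dict(w);c["R"]=Rct@T2.T;c["t"]=tct-c["R"]@p2
    print(d,ay,p2.round(),[proj(c,pt(P0,*l)).round() for l in [(40,0,-62),(40,0,4),(40,12,4),(-46,0,0),(-25,37,-7)]])
E
```

```text
cam in tool [  81.52985784    0.73547673 -145.81344758] cam uvn [np.float64(38.826891624255765), np.float64(-0.9541124291628478), np.float64(302.9536541197175)]
(-70, 0, 0) 0 [419. -36. 192.] [array([257.,  34.]), array([257.,  19.]), array([245.,  19.]), array([257., 112.]), array([223.,  91.])]
(-70, 0, 0) 0.2 [419. -36. 192.] [array([258.,  78.]), array([258.,  61.]), array([247.,  61.]), array([258., 140.]), array([226., 123.])]
(-90, 0, 20) 0.2 [412. -35. 165.] [array([258.,  57.]), array([257.,  34.]), array([246.,  34.]), array([257., 121.]), array([223., 102.])]
(-110, 0, 0) 0.35 [385. -30. 172.] [array([258.,  80.]), array([258.,  56.]), array([248.,  56.]), array([258., 128.]), array([228., 113.])]
(-60, 0, -30) 0.35 [413. -34. 223.] [array([258., 120.]), array([258., 106.]), array([249., 106.]), array([258., 172.]), array([230., 157.])]
```

```bash
python3 -m crank '[50,0,0,0,0,0,-0.15,50,0,0,0,0,0,-0.3,50,0,0,0,0,0,-0.45,50,0,0,0,0,0,-0.6,50,0,0,0,0,0,-0.75,50,0,0,0,0,0,-0.9,50,0,0,0,0,0,-1.05,50,0,0,0,0,0,-1.2,50,0,0,0,0,0,-1.35,50,0,0,0,0,0,-1.5]'
python3 -m crank '[50,0,0,0,0,0,-0.15,50,0,0,0,0,0,-0.3,50,0,0,0,0,0,-0.45,50,0,0,0,0,0,-0.6,50,0,0,0,0,0,-0.75,50,0,0,0,0,0,-0.9,50,0,0,0,0,0,-1.05,50,0,0,0,0,0,-1.2,50,0,0,0,0,0,-1.35,50,0,0,0,0,0,-1.5]'
python3 - <<'E'
from h import *
print(bot.observe()['joint_positions'].round(2))
for N_,U_ in [(110,-40),(110,-70),(80,-70),(80,-40)]:
    h=np.load("hand.npz");w=bot.read_camera("wrist");c=dict(w);T=tool(P0,-np.pi/2);p=pt(P0,U_,0,N_);c["R"]=h["Rct"]@T.T;c["t"]=h["tct"]-c["R"]@p
    print(N_,U_,[proj(c,pt(P0,*l)).round() for l in [(40,0,-62),(40,0,4),(40,12,4),(-46,0,0),(-25,37,-7)]])
goal(pt(P0,-40,0,80),tool(P0,-np.pi/2))
E
```

```text
clock: 15.9
eef_pos: [479.7, -43.4, 226.8]
tcp_rot: [[0.206, 0.848, 0.488], [0.978, -0.192, -0.08], [0.026, 0.494, -0.869]]
wrist_force: [0.4, 0.2, 0.5]
grip_width: 0.568
grasp_force: 0.0
clock: 16.9
eef_pos: [479.7, -43.4, 226.8]
tcp_rot: [[-0.831, 0.266, 0.488], [0.261, 0.962, -0.08], [-0.491, 0.061, -0.869]]
wrist_force: [0.1, 0.8, -0.3]
grip_width: 0.57
grasp_force: 0.0
[-0.13 -0.44  2.36 -0.02  0.71 -1.4 ]
110 -40 [array([259., 229.]), array([259., 257.]), array([270., 257.]), array([259., 179.]), array([295., 197.])]
110 -70 [array([259., 249.]), array([259., 281.]), array([270., 281.]), array([259., 208.]), array([294., 223.])]
80 -70 [array([259., 262.]), array([259., 300.]), array([271., 300.]), array([259., 220.]), array([298., 237.])]
80 -40 [array([259., 241.]), array([259., 275.]), array([272., 275.]), array([259., 189.]), array([299., 208.])]
GO [-4.2  1.3 77.4] [-0.0044 -0.006  -0.1404] len 78.0 deg 8.1
```

```bash
python3 -m crank '[88,-4,1,40,0,0,-0.14,88,-4,1,77,0,0,-0.14,88,-4,1,77,0,0,-0.14,88,-4,1,77,0,0,-0.14]'
python3 - <<'E'
from h import *
w=bot.read_camera("wrist")
im=w["pixels"][170:300,190:330,::-1]
cv2.imwrite("pics/w7.png",cv2.resize(im,(640,594),interpolation=cv2.INTER_CUBIC))
cv2.imwrite("w7raw.png",w["pixels"][:,:,::-1])
k=640/140
for th in np.arange(-.3,.31,.1):
    a=lambda u,R:((proj(w,pt(P0,u,-R*np.sin(th),-62+R*np.cos(th)))-[190,170])*k).round()
    print(th.round(1),a(40,66),a(40,30),a(40,0),a(0,66))
E
```

```text
clock: 17.5
eef_pos: [519.4, -50.9, 159.9]
tcp_rot: [[-0.861, 0.156, 0.485], [0.134, 0.988, -0.08], [-0.491, -0.004, -0.871]]
wrist_force: [0.8, 0.1, 0.0]
grip_width: 0.907
grasp_force: 0.0
-0.3 [417. 481.] [362. 394.] [325. 334.] [421. 313.]
-0.2 [387. 486.] [350. 395.] [325. 334.] [390. 317.]
-0.1 [357. 489.] [338. 396.] [325. 334.] [358. 319.]
0.0 [325. 490.] [325. 397.] [325. 334.] [326. 320.]
0.1 [294. 489.] [313. 396.] [325. 334.] [293. 319.]
0.2 [263. 486.] [300. 395.] [325. 334.] [261. 317.]
0.3 [234. 481.] [288. 393.] [325. 334.] [230. 313.]
```

View pics/w7.png

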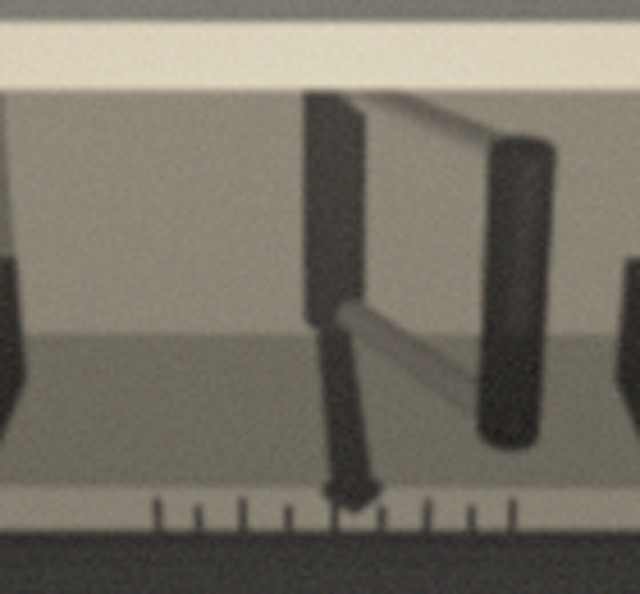

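The lever's grip bar runs from (520,145) to (508,445). The preset arm runs from its hub at x≈335 to a tip at (352,508), and the centre tick is at x≈334. That puts the arm at about −0.057 rad and everything about 2 mm further left than my fit.

```bash
sed -i 's/^P0=.*/P0=np.array([595.,-59.5,-.1545])/' h.py; cat >> h.py <<'E'
def lev(th,R=66,u=0): return u,-R*np.sin(th),-62+R*np.cos(th)
E
python3 - <<'E'
from h import *
w=bot.read_camera("wrist");k=640/140
f=lambda l:((proj(w,pt(P0,*l))-[190,170])*k).round(1)
for th in(-.55,-.6,-.65,-.7):print(th,f(lev(th)),f(lev(th,66,34)),f(lev(th,66,-34)))
for th in(-.03,-.06,-.09):print(th,f(lev(th,66,40)),f(lev(th,20,40)),f(lev(th,0,40)))
E
```

```text
-0.55 [500.5 287.6] [493.4 428.6] [508.1 134.9]
-0.6 [512.5 283.7] [505. 424.] [520.6 131.8]
-0.65 [523.8 279.5] [516. 419.] [532.3 128.6]
-0.7 [534.4 275.1] [526.2 413.8] [543.2 125.2]
-0.03 [344.4 479.1] [335.9 365.2] [332.9 325.3]
-0.06 [353.7 478.9] [338.3 365.2] [332.9 325.3]
-0.09 [363.  478.5] [340.7 365.1] [332.9 325.3]
```

```bash
python3 - <<'E'
from h import *
T=tool(P0,-np.pi/2);u,v,n=lev(-.605)
goal(pt(P0,u,v,40),T);goal(pt(P0,u,v,n-18),T)
E
```

```text
GO [-39.8  41.   40.8] [-0.0049 -0.0048  0.0006] len 70.0 deg 0.4
GO [-40.1  41.3 106.5] [-0.0049 -0.0048  0.0006] len 121.0 deg 0.4
```

```bash
python3 -m crank '[42,-20,20,0,0,0,0,42,-40,41,20,0,0,0,42,-40,41,41,0,0,0,42,-40,41,41,0,0,0,42,-40,41,55,0,0,0,42,-40,41,70,0,0,0]'; python3 - <<'E'
from h import *
w=bot.read_camera("wrist");g=cv2.cvtColor(w["pixels"],cv2.COLOR_RGB2GRAY)
T=tool(P0,-np.pi/2);u,v,n=lev(-.605);goal(pt(P0,u,v,n-18),T)
for uu in(-20,0,15):
    q=proj(w,pt(P0,u+uu,v,n));r=int(q[1]);print(uu,q.round(1),int(q[0])-22,g[r,int(q[0])-22:int(q[0])+23])
E
```

```text
clock: 18.2
eef_pos: [595.4, -22.0, 122.1]
tcp_rot: [[-0.857, 0.156, 0.491], [0.133, 0.988, -0.081], [-0.497, -0.005, -0.868]]
wrist_force: [0.2, 1.0, -0.7]
grip_width: 0.489
grasp_force: 0.0
GO [-1.8  0.9 35.3] [-0.0054 -0.0066  0.0004] len 35.0 deg 0.5
-20 [260.4 196.2] 238 [154 150 148 151 152 151 151 153 148 154 143 106  66  55  62  59  56  58
  59  60  69  69  70  70  65  64  59  61  55  60  55  55  89 136 148 154
 151 151 149 153 155 152 153 155 150]
0 [260.4 224.2] 238 [155 147 149 147 149 153 151 149 148 149 145 127  88  57  51  53  57  54
  58  58  58  59  66  62  64  61  57  57  54  49  51  56  97 137 149 150
 152 152 152 151 150 154 152 150 152]
15 [260.4 244. ] 238 [105 106 104 103 100  97  95  97 100 109 112 116  78  51  41  38  45  44
  47  47  44  43  49  51  49  46  51  51  44  46  44  59  91 110 120 120
 119 123 121 117 118 121 117 118 121]
```

The bar is centred within about 0.5 px of the prediction. I'll descend and grip.

```bash
python3 -m crank '[42,-2,1,12,0,0,0,42,-2,1,24,0,0,0,42,-2,1,35,0,0,0,42,-2,1,35,0,0,0,8,-2,1,35,0,0,0,8,-2,1,35,0,0,0,8,-2,1,35,0,0,0,8,-2,1,35,0,0,0]'; python3 - <<'E'
from h import *
s=bot.observe();Rz,F=frame(P0);q=Rz.T@(s["eef_pos"]-F);print([q@a for a in(U,V,N)])
T=s["tcp_rot"];a=pt(P0,*lev(-.605))
for th in(-.48,-.36,-.24,-.15,-.1,-.055):print(th,(T.T@(pt(P0,*lev(th))-a)).round(1))
E
```

```text
clock: 19.05
eef_pos: [613.7, -24.2, 90.5]
tcp_rot: [[-0.859, 0.155, 0.488], [0.132, 0.988, -0.081], [-0.494, -0.005, -0.869]]
wrist_force: [3.4, -2.2, -3.2]
grip_width: 0.141
grasp_force: 30.2
[np.float64(0.5505513428489586), np.float64(37.798475576085956), np.float64(-25.18066403705183)]
-0.48 [ 0.  -7.1 -4.2]
-0.36 [  0.1 -14.3  -7.4]
-0.24 [  0.1 -21.9  -9.7]
-0.15 [  0.1 -27.7 -10.8]
-0.1 [  0.1 -31.  -11.2]
-0.055 [  0.1 -34.  -11.4]
```

```bash
python3 -m crank '[8,0,-7,-4.2,0,0,0,8,0,-14.3,-7.4,0,0,0,8,0,-22,-9.7,0,0,0,8,0,-27.7,-10.8,0,0,0,8,0,-31,-11.2,0,0,0,8,0,-34,-11.4,0,0,0,8,0,-34,-11.4,0,0,0,8,0,-34,-11.4,0,0,0]'; python3 - <<'E'
from h import *
s=bot.observe();Rz,F=frame(P0);q=Rz.T@(s["eef_pos"]-F);print([q@a for a in(U,V,N)],lev(-.055))
E
```

```text
clock: 19.85
eef_pos: [602.7, -56.2, 100.2]
tcp_rot: [[-0.859, 0.155, 0.487], [0.132, 0.988, -0.081], [-0.494, -0.005, -0.87]]
wrist_force: [1.1, 3.8, -1.3]
grip_width: 0.143
grasp_force: 30.0
[np.float64(0.2566061331654659), np.float64(4.436016952294141), np.float64(-13.78651805761078)] (0, np.float64(3.6281701517864704), np.float64(3.9002001616814965))
```

```bash
python3 -m crank '[36,0,0,0,0,0,0,36,0,0,0,0,0,0,36,0,0,0,0,0,0,36,0,0,-40,0,0,0,60,40,0,-80,0,0,0,88,40,0,-92,0,0,0,88,40,0,-92,0,0,0,88,40,0,-92,0,0,0]'; python3 - <<'E'
from h import *
w=bot.read_camera("wrist");g=cv2.cvtColor(w["pixels"],cv2.COLOR_RGB2GRAY).astype(float)
cv2.imwrite("w8raw.png",w["pixels"][:,:,::-1])
f=lambda l:proj(w,pt(P0,*l)).round(1)
print(bot.observe()["eef_pos"])
for th in(0,-.03,-.055,-.08):print(th,"bar",f(lev(th,66,-34)),f(lev(th)),f(lev(th,66,34)),"arm",f(lev(th,66,40)),f(lev(th,40,40)),f(lev(th,0,40)))
def edges(r,a=235,b=300):
    x=np.where(g[r,a:b]<(g[r,a:b].min()+np.percentile(g[r,a:b],80))/2)[0]+a
    return r,x.min() if len(x) else None,x.max() if len(x) else None
for r in range(196,288,4):print(edges(r),end=' ')
print()
for r in range(254,286,2):print(r,g[r,245:285].astype(int))
E
```

```text
clock: 20.65
eef_pos: [524.4, -44.1, 161.4]
tcp_rot: [[-0.858, 0.155, 0.49], [0.132, 0.988, -0.081], [-0.496, -0.005, -0.868]]
wrist_force: [-0.5, 0.5, 0.4]
grip_width: 0.749
grasp_force: 0.0
[524.40300702 -44.09553849 160.8288009 ]
0 bar [255.  200.8] [255.2 235.7] [255.3 267.8] arm [255.4 273.2] [255.8 258.1] [256.5 239.5]
-0.03 bar [257.3 200.8] [257.4 235.7] [257.4 267.8] arm [257.4 273.2] [257.  258.1] [256.5 239.5]
-0.055 bar [259.2 200.8] [259.2 235.7] [259.1 267.7] arm [259.1 273.1] [257.9 258.1] [256.5 239.5]
-0.08 bar [261.1 200.8] [261.  235.6] [260.9 267.7] arm [260.9 273. ] [258.9 258.1] [256.5 239.5]
(196, np.int64(250), np.int64(262)) (200, np.int64(250), np.int64(266)) (204, np.int64(250), np.int64(268)) (208, np.int64(250), np.int64(268)) (212, np.int64(250), np.int64(268)) (216, np.int64(250), np.int64(267)) (220, np.int64(250), np.int64(267)) (224, np.int64(250), np.int64(267)) (228, np.int64(250), np.int64(267)) (232, np.int64(250), np.int64(267)) (236, np.int64(251), np.int64(267)) (240, np.int64(253), np.int64(267)) (244, np.int64(253), np.int64(267)) (248, np.i
[... 2338 characters left out ...]
32 133 134
 134 131 133 121]
278 [ 81 115 131 135 135 134 131 134 132 109  82  96 118 118 114 116 131 134
 132 126  90  75 114 134 132 133 132 130 134 124  88  77 115 133 134 132
 132 133 128 106]
280 [ 88 117 130 135 131 130 132 134 130 110  78  82 122 134 132 134 135 137
 136 124  87  79 116 128 135 134 130 136 134 125  89  73 116 133 135 131
 134 132 129 115]
282 [122 130 132 132 133 134 132 136 132 115  89  97 122 134 131 132 137 132
 134 132 127 122 128 133 134 135 134 132 135 127  94  87 121 134 134 131
 135 136 131 131]
284 [108 106 108 106 109 109 110 106 109 111 107 106 108 108 111 111 110 111
 112 113 114 112 110 112 113 112 113 111 114 111 108 104 110 113 118 119
 113 111 115 115]
```

```bash
python3 - <<'E'
from h import *
h=np.load("hand.npz");w=bot.read_camera("wrist")
g=cv2.cvtColor(cv2.imread("w7raw.png"),cv2.COLOR_BGR2GRAY).astype(float)
T=tool(P0,-np.pi/2)
T=np.array([[-0.861,0.156,0.485],[0.134,0.988,-0.08],[-0.491,-0.004,-0.871]]);p=np.array([519.4,-50.9,159.9])
c=dict(w);c["R"]=h["Rct"]@T.T;c["t"]=h["tct"]-c["R"]@p
def edge(g,r,a,b):
    row=g[r,a:b];bg=np.percentile(row,85);m=np.clip((bg-row)/(bg-np.percentile(row,10)),0,1);m[m<.15]=0
    return (m*np.arange(a,b)).sum()/m.sum(),m.sum()
pts=[(r,)+edge(g,r,253,281) for r in range(246,281,2)]
for q in pts:print(q[0],round(q[1],2),round(q[2],1),end=' | ')
P=np.array([(r,x) for r,x,n in pts if 246<=r<=272])
m=np.polyfit(P[:,0],P[:,1],1);print("\nslope",m[0],"x at 244,275,280",np.polyval(m,[244,275,280]))
for th in(0,-.03,-.06,-.09):
    a=proj(c,pt(P0,*lev(th,10,40)));b=proj(c,pt(P0,*lev(th,62,40)));print(th,a,b,(b-a)[0]/(b-a)[1])
a=[edge(g,r,a_,a_+30)[0] for r,a_ in((278,0),)]
E
```

```text
246 265.52 9.1 | 248 265.2 9.1 | 250 264.86 8.6 | 252 263.79 7.5 | 254 264.01 7.8 | 256 264.2 8.0 | 258 264.41 8.0 | 260 264.59 8.3 | 262 264.92 8.6 | 264 265.22 8.3 | 266 265.39 8.5 | 268 265.61 8.9 | 270 265.83 9.0 | 272 266.02 8.8 | 274 266.58 9.2 | 276 266.7 12.3 | 278 266.48 11.7 | 280 266.08 9.4 | 
slope 0.043666473001465866 x at 244,275,280 [264.31456136 265.66822203 265.88655439]
0 [262.5169064  247.96437791] [262.7957509  275.32239153] 0.01019242506259721
-0.03 [262.77483245 247.96267228] [264.69434418 275.30799792] 0.07019524130459694
-0.06 [263.03246696 247.95698083] [266.5898563  275.25878228] 0.1302987037985217
-0.09 [263.28955704 247.94730961] [268.4794438  275.17484649] 0.19061168789196173
```

Arm is at −0.052 rad and the lever at −0.068, a 1 mm difference. I'll regrip and correct it.

```bash
python3 - <<'E'
from h import *
goal(pt(P0,0,4.4,-13.8),tool(P0,-np.pi/2))
E
```

```text
GO [-39.    0.5  91.5] [-0.0052 -0.0068  0.0013] len 99.0 deg 0.5
```

```bash
python3 -m crank '[36,-20,0.5,10,0,0,0,36,-39,0.5,30,0,0,0,36,-39,0.5,50,0,0,0,36,-39,0.5,70,0,0,0,36,-39,0.5,91.5,0,0,0,36,-39,0.5,91.5,0,0,0,8,-39,0.5,91.5,0,0,0,8,-39,0.5,91.5,0,0,0,8,-39,0.5,91.5,0,0,0]'; python3 -m crank '[8,0,-0.6,0,0,0,0,8,0,-1,0,0,0,0,8,0,-1,0,0,0,0,8,0,-1,0,0,0,0]'; python3 - <<'E'
from h import *
Rz,F=frame(P0)
s=bot.observe();q=Rz.T@(s["eef_pos"]-F);print([q@a for a in(U,V,N)],s["wrist_force"])
E
```

```text
clock: 21.65
eef_pos: [602.3, -56.0, 101.3]
tcp_rot: [[-0.859, 0.155, 0.489], [0.132, 0.988, -0.081], [-0.495, -0.005, -0.869]]
wrist_force: [0.2, -0.7, -0.3]
grip_width: 0.162
grasp_force: 0.4
clock: 22.05
eef_pos: [602.2, -56.7, 101.3]
tcp_rot: [[-0.858, 0.155, 0.489], [0.132, 0.988, -0.081], [-0.496, -0.005, -0.869]]
wrist_force: [-1.8, 3.4, 3.7]
grip_width: 0.142
grasp_force: 30.0
[np.float64(0.4540054460753371), np.float64(3.863152080560255), np.float64(-12.66631531933156)] [-1.80387985  3.38392553  3.69565577]
```

Another 0.5 mm, then release, back away and check.

```bash
python3 -m crank '[8,0,-0.5,0,0,0,0,8,0,-0.5,0,0,0,0,8,0,-0.5,0,0,0,0,36,0,-0.5,0,0,0,0,36,0,-0.5,0,0,0,0,36,0,-0.5,-1,0,0,0,36,0,-0.5,-40,0,0,0,60,40,0,-80,0,0,0,88,40,0,-92,0,0,0,88,40,0,-92,0,0,0]';python3 -m crank '[88,0,0,0,0,0,0,88,0,0,0,0,0,0]'; python3 - <<'E'
from h import *
w=bot.read_camera("wrist");g=cv2.cvtColor(w["pixels"],cv2.COLOR_RGB2GRAY).astype(float)
f=lambda l:proj(w,pt(P0,*l)).round(2)
for th in(0,-.05):print(th,f(lev(th)),f(lev(th,66,20)),f(lev(th,66,34)),"arm",f(lev(th,66,40)))
def cross(r,a,b):
    row=g[r,a:b];bg=np.percentile(row,85);t=(bg+row.min())/2+2;x=np.where(row<t)[0];i,j=x[0],x[-1]
    return a+i-(t-row[i])/(row[i-1]-row[i]), a+j+(t-row[j])/(row[j+1]-row[j])
for r in (254,258,262,266,270,272,273,274,275):
    l,h=cross(r,243,276);print(r,round(l,1),round(h,1),round((l+h)/2,2))
print([g[r,246:270].astype(int) for r in(272,274,276,278)])
E
```

```text
clock: 23.05
eef_pos: [521.7, -44.2, 161.8]
tcp_rot: [[-0.858, 0.155, 0.49], [0.132, 0.988, -0.081], [-0.496, -0.005, -0.868]]
wrist_force: [-0.1, 0.1, 0.0]
grip_width: 0.661
grasp_force: 0.0
clock: 23.25
eef_pos: [523.0, -44.4, 160.1]
tcp_rot: [[-0.859, 0.155, 0.487], [0.133, 0.988, -0.081], [-0.494, -0.005, -0.87]]
wrist_force: [-0.6, -0.4, 0.1]
grip_width: 0.836
grasp_force: 0.0
0 [255.8  238.11] [255.87 257.26] [255.91 270.13] arm [255.93 275.51]
-0.05 [259.41 238.08] [259.39 257.23] [259.38 270.09] arm [259.38 275.47]
254 252.2 267.2 259.71
258 252.3 267.0 259.65
262 252.3 267.0 259.66
266 252.4 266.7 259.54
270 253.3 266.3 259.81
272 254.1 264.8 259.43
273 253.7 265.2 259.45
274 253.2 265.4 259.29
275 252.9 265.7 259.33
[array([104, 107, 105, 108, 104, 104, 102,  98,  75,  52,  43,  42,  44,
        39,  36,  40,  38,  39,  59,  77,  98, 103, 105, 106]), array([116, 110, 113, 115, 111, 112, 107,  84,  58,  52,  49,  52,  44,
        52,  41,  44,  48,  46,  47,  68,  96, 109, 113, 113]), array([128, 130, 131, 135, 130, 131, 124,  92,  62,  50,  51,  50,  53,
        50,  50,  50,  48,  51,  56,  81, 107, 125, 128, 132]), array([115, 123, 130, 131, 131, 130, 130, 124, 118,  85,  59,  61,  59,
        53,  50,  59,  74,  93, 111, 115, 107, 119, 129, 133])]
```

```bash
python3 -m crank '[88,0,0,-40,0,0,0,88,0,0,-60,0,0,0,88,0,0,-60,0,0,0,88,0,0,-60,0,0,0]'; python3 -c "
from plant import bot
print(bot.close_job())"
```

```text
clock: 23.7
eef_pos: [493.7, -39.4, 212.1]
tcp_rot: [[-0.859, 0.155, 0.487], [0.132, 0.988, -0.081], [-0.494, -0.005, -0.87]]
wrist_force: [0.4, 0.2, -0.4]
grip_width: 1.0
grasp_force: 0.0
the job is handed in; nothing more can be done
None
```

The job is handed in at about 24 s: both buttons are turned aside, the cover was set down level near (0.47, 0.31), and the lever measures −0.053 rad against about −0.052 for the preset arm; I took no final picture of the cover or the other things on the table.

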